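# Jack up the kiln's front at its lift point and hold the jack handle down

### The arm

A 6-joint arm with a two-finger parallel gripper is mounted at the origin on a cart in front of the work surface, level with it; the furniture and walls round the work are solid. World frame = base frame: x ahead of the robot, y to its left, z up, the work surface at z = 0. Lengths are in m, angles in degrees, forces in N, time in s.
With the tool pointing down it reaches from about 0.275 to 0.825 m from the base axis. Payload 4.9 kg.
Tool frame: the origin (TCP) lies at the very end of the fingers, on their centre line; the grasp point (between the pads) lies 19 mm behind it; z points along the fingers, y is the line along which they close (so a half turn about z gives the same grasp; the last joint's range is limited). The gripper opens to 85 mm and grips with 20 to 120 N. Pads are 22 mm wide; open, the fingers measure 114 mm over their backs; the gripper's body (76 mm by 85 mm) begins 54 mm behind the grasp point. The pads swing forward as they close: fully open they stand 13 mm farther back than shut.
Start: joints at [-74.152, 18.69, -11.035, 60.275, 0, 82.311], TCP at [0.22, -0.504, 0.231] pointing down, gripper open.
Joint ranges: [-152.03, 152.03], [-55.5, 102.48], [-74.3, 77.21], [-110.64, 120.58], [-84.22, 78.4], [-180, 180]. Speed limits (degrees/s): [147.25, 147.25, 180, 180, 180, 180].

### API

Orientations are given as [roll, pitch, yaw] about the fixed x, y, z axes, in that order (R = Rz(yaw) Ry(pitch) Rx(roll)).
In Python, from workcell import robot, get_image, nets gives the robot as it stands.
- The arm moves only by the tool move_arm, never from a script. Its argument "plan" is text: rows parted by semicolons, each of 7 numbers parted by spaces: the turn, a rotation vector about the world's x, y, z in rad, then the shift along the world's x, y, z in m, then the finger opening in m, from 0 to 0.0854. In form: wx wy wz x y z jaw; .... A call has 1 to 20 rows; each row is the pose to reach, as a shift and turn from the pose commanded when the call began; what a row does not reach only later rows make up. A row lasts 1/10 s, in which the tool goes at most 50 mm and 8.59 degrees, less where a joint would pass 70% of its speed; a pose out of reach is approached as far as the arm can. A call with a gripper value outside its range is refused whole. The fingers move at their own pace and stop on an object; "newtons" is the grip in N (left out, the last holds). Time passes only in rows, so rows that repeat a pose let the fingers close. It gives the time, the measured TCP pose, the force, the opening and the grip force at its end, in the units of the state.
- robot.get_obs(): the state, without advancing time (a new reading comes with each control period).
- get_image(name): name is "scene" or "top" or "wrist"; returns a dict with "pixels" (480x640x3 uint8, red, green, blue), "fx", "fy", "cx", "cy" (pixels), "R" (3x3) and "t" (3): a world point X has camera coordinates R X + t; the wrist camera has in their place "hand_eye" (4x4, takes a point from camera to tool coordinates, whose origin is the TCP and whose axes are the flange's). Camera axes: x right, y down, z forward; pixel columns grow to the right and rows downward; lengths in m; the calibration is good to about 2 mm. A picture is of the moment at which its call begins: read the wrist's pose just before it. There is no depth.
- robot.hand_in(): hands the job in; it is judged then, once.
Trained networks look in a picture, given as the dict that the camera call returned (one of the last four; its "shot" number tells which), for a name from the list of things; names that differ only in an ending like _2 or _b are one class to them, and where a whole thing is asked for, a point or a joint stands for the part that bears it (a point fixed in the world has none). Each returns a list of dicts, best first, with "p" (0 to 1); they miss things now and then, are a little off and sometimes report something else, mostly with a low value. They report only what shows in the picture. A call takes as long as a camera call.
- nets.regions_of(picture, label): "region" (480x640 bool, what is visible of it) and "point" ([row, column] in pixels, amid what is visible of it).
- nets.mark_of(picture, label): "point" ([row, column] in pixels: a listed point, or the origin of a listed thing).
The state is a dict: "time": time; "joint_pos": joint angles; "dq": joint speeds; "joint_efforts": joint torques, N m; "position": TCP position; "eef_rot": TCP orientation; "ft_force": force on the tool from outside, world axes, zero at the start; "wrist_torque": the same for the moment, N m; "finger_gap": finger opening in m; "finger_force": force on a finger pad.
Only numpy, scipy, OpenCV 4.12 (cv2) and the standard library are available. Lean on these libraries where they do the work, as an engineer would, in place of code of your own. Each camera call takes 0.05 s, during which the arm holds its last target. There are 200 camera calls.

### The job

I want to change the two front rubber feet of the kiln. Set the blue ratchet jack squarely in front of it so that the jack's round saddle cup is centred under the yellow lift bracket with the red stud, let go of the jack's body, and pump the red handle until both front feet are at least 12 mm off the table. Finish on a down-stroke: the program ends while the robot is still pressing the handle fully down so that it cannot kick up; the kiln must be carried by the jack alone, not be touched by the robot or shoved across the table, and the jar, the spray bottle and the two new feet beside it stay where they are.

Things in the scene. Friction and masses are not known exactly. Their poses are not given: they have to be found in the camera images.
- lift_pad (a point): Centre of the underside of the kiln's lift pad, a black disc 20 mm across and 8 mm high under the outer end of the yellow lift bracket (36 mm wide, top 56 mm above the table, with a red stud head 15 mm across on top exactly over the pad). The underside is 42 mm above the table. The bracket sticks out 56 mm from the kiln's front; the pad's centre is 35 mm in front of the kiln's case. Axes are the kiln's: +x from the front into the kiln, z up.
- kiln: Light grey bench kiln, 5 kg (20 percent more or less), case 200 mm deep (x), 220 mm wide (y), top 204 mm above the table, on four rubber feet 36 mm high. Origin on the table straight under the lift pad, 35 mm in front of the case's front. +x points from the door side to the back, so the front (door, knob, yellow bracket) faces -x; z up. Lifted at the pad it tips up about its two rear feet, and the pad moves about 5 mm towards the back meanwhile.
- front_foot_left (a point): Middle of the underside of the kiln's front left rubber foot (24 mm across), 0 high when it stands on the table.
- front_foot_right (a point): Middle of the underside of the kiln's front right rubber foot (24 mm across), 0 high when it stands on the table.
- jack_body (a point): Middle of the jack's blue upright housing, 62.5 mm above the table. The housing is 32 mm wide (y), 50 mm long (x) and reaches from the base plate to 86 mm above the table: grip it across y from above. Its rack bar comes out of the top, to 100 mm when lowered. Axes are the jack's: +x towards the toe and saddle, z up. The loose jack (0.8 kg) has a flat base plate 60 mm wide, 7 mm thick, from 130 mm behind (-x) to 98 mm in front of this point.
- saddle (a point): Centre of the floor of the saddle cup at the end of the jack's steel toe, 75 mm in front (+x) of the housing's middle and on its centre line; 28 mm above the table when lowered. The cup is 44 mm across, its rim inside 38 mm across and 3 mm high: the lift pad goes inside the rim. The toe can rise 53 mm. Axes are the jack's.
- jack_toe (a joint): How far the toe has risen, m. 0 lowered. It only climbs: pawls hold it in 6 mm steps; one full stroke of the handle lifts it about 14 mm, and it sinks back some 3 mm onto the next step when the handle comes up, so each full stroke gains 12 mm. From its lowered position the first 14 mm are idle, then it meets the lift pad.
- jack_handle (a joint): Angle of the red pump handle, rad. 0 at rest, raised behind the housing at 23 degrees above level; grows as it is pushed down, to its stop at 0.54 (8 degrees below level). A spring lifts it back up when let go. Pushing needs 2 to 4 N idle and 8 to 16 N at the grip when the kiln's weight is on the jack.
- handle_grip (a point): Middle of the top face of the red grip of the handle (44 mm long, 22 mm wide), 98 mm from the hinge and 7 mm above the handle's centre line through it. The hinge lies across the jack (y), 20 mm behind (-x) the housing's middle and 63 mm above the table. The grip's top is about 107 mm above the table with the handle raised and 56 mm with it fully down.
- ochre_jar: Small round glass jar with a white lid and an ochre band, 34 mm across, 45 mm high, standing left of the jack's place. Origin at its bottom. Leave alone.
- new_foot_1: New black rubber foot, 32 mm across, 22 mm high, standing left of the bracket. Origin at its bottom. Leave alone.
- new_foot_2: New black rubber foot, 32 mm across, 22 mm high, standing left of the bracket. Origin at its bottom. Leave alone.
- spray: White spray bottle, 28 mm across, 82 mm high, standing right of the kiln. Origin at its bottom. Leave alone.

How it is judged:
By the outcome, as a careful person would: the job done as asked, in the order asked, and still so for the second after the job is handed in, while the arm keeps its last pose, push and grip.
It also fails if it takes over 61 s, if anything falls off the work surface, if the arm or the gripper's body presses on something with over 40 N, if the wrist force passes 120 N, or if a joint passes its speed limit or range.

## Working session

There is one attempt and no reset: what is moved stays moved. The work goes in short steps, Python scripts to look and compute and a tool call to move; the robot and the scene stay as the last step left them, time stands still between calls to the robot, and variables do not carry over. Pictures are saved under pics/ and viewed, at most 10 in all, crops included, and the job is handed in when it is done.

Besides the shell and the picture viewer there is one more tool, called after "Call:" by a JSON object that holds its "op" and its "data". move_arm: Moves the arm, as the interface text tells. Its arguments: {"type":"object","properties":{"plan":{"type":"string"},"newtons":{"type":"number"}},"required":["plan"]}

```bash
mkdir -p pics
cat > h.py <<'E'
import numpy as np, cv2
from workcell import robot, get_image, nets
from scipy.spatial.transform import Rotation as Ro
def ray(p,rc,obs=None):
    r,c=rc; d=np.array([(c-p["cx"])/p["fx"],(r-p["cy"])/p["fy"],1.])
    if "hand_eye" in p:
        H=np.array(p["hand_eye"]); R=Ro.from_euler('xyz',obs["eef_rot"],degrees=True).as_matrix()
        return R@H[:3,3]+np.array(obs["position"]), R@H[:3,:3]@d
    R=np.array(p["R"]);t=np.array(p["t"]); return -R.T@t, R.T@d
def at(p,rc,z,obs=None):
    o,d=ray(p,rc,obs); return (o+d*(z-o[2])/d[2]).round(4)
def save(p,n): cv2.imwrite(f"pics/{n}.png",p["pixels"][:,:,::-1])
Z=dict(lift_pad=.042,kiln=0,front_foot_left=0,front_foot_right=0,jack_body=.0625,saddle=.028,handle_grip=.107,ochre_jar=0,new_foot_1=0,spray=0)
E
python3 - <<'E'
from h import *
o=robot.get_obs(); print(o)
for n in("scene","top"):
    p=get_image(n); save(p,n+"0")
    for k,z in Z.items():
        for m in nets.mark_of(p,k)[:2]: print(n,k,round(m["p"],2),np.round(m["point"]),at(p,m["point"],z))
E
```

```text
{'time': 0.0, 'joint_pos': array([-7.41519970e+01,  1.87324944e+01, -1.10920302e+01,  6.02742690e+01,
       -2.44393316e-03,  8.23114378e+01]), 'dq': array([ 0.01992731,  0.0538658 ,  0.05673754,  0.00546757, -0.00830128,
       -0.10498729]), 'joint_efforts': array([-1.12198060e-03, -4.43396688e+01,  2.62442261e+01,  1.53793779e-02,
       -1.97626437e-04,  1.39497902e-05]), 'position': array([ 0.21947677, -0.50367703,  0.23049867]), 'eef_rot': array([-1.79901768e+02, -1.07954660e-02,  2.35365581e+01]), 'ft_force': array([-0.6887352 , -0.2407002 ,  0.09909953]), 'wrist_torque': array([-0.00415643,  0.03723326,  0.04140875]), 'finger_force': 0.0, 'finger_gap': 0.08553673149335693}
scene lift_pad 0.66 [310. 285.] [ 0.5724 -0.3384  0.042 ]
scene lift_pad 0.37 [323. 284.] [ 0.588  -0.3229  0.042 ]
scene kiln 0.84 [322. 288.] [ 0.5696 -0.3384  0.    ]
scene front_foot_left 0.55 [350. 230.] [ 0.6674 -0.3635  0.    ]
scene front_foot_right 0.85 [269. 288.] [ 0.5041 -0.415   0.    ]
scene jack_body 0.91 [247. 367.] [ 0.4053 -0.3277  0.0625]
scene jack_body 0.57 [271. 287.] [ 0.5316 -0.3811
[... 279 characters left out ...]
.6573 -0.3186  0.    ]
top lift_pad 0.66 [191. 307.] [ 0.568  -0.3432  0.042 ]
top kiln 0.85 [197. 306.] [ 0.5681 -0.3411  0.    ]
top kiln 0.51 [317. 330.] [ 0.3239 -0.3904  0.    ]
top front_foot_left 0.45 [251. 395.] [ 0.4564 -0.5199  0.    ]
top jack_body 0.59 [273. 299.] [ 0.402  -0.3291  0.0625]
top saddle 0.97 [239. 281.] [ 0.4741 -0.2921  0.028 ]
top handle_grip 0.79 [318. 330.] [ 0.3162 -0.3864  0.107 ]
top handle_grip 0.25 [149. 248.] [ 0.6311 -0.2308  0.107 ]
top ochre_jar 0.67 [152. 245.] [ 0.6649 -0.2127  0.    ]
top new_foot_1 0.48 [160. 276.] [ 0.6474 -0.2771  0.    ]
top new_foot_1 0.47 [153. 294.] [ 0.6631 -0.3152  0.    ]
top spray 0.65 [252. 390.] [ 0.4543 -0.5102  0.    ]
```

View pics/scene0.png

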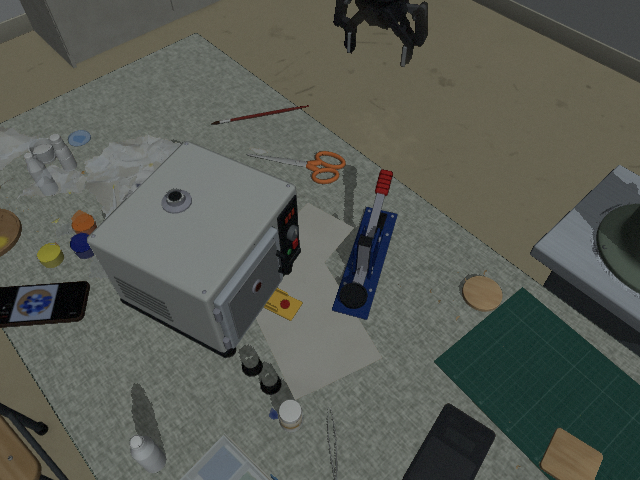

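View pics/top0.png

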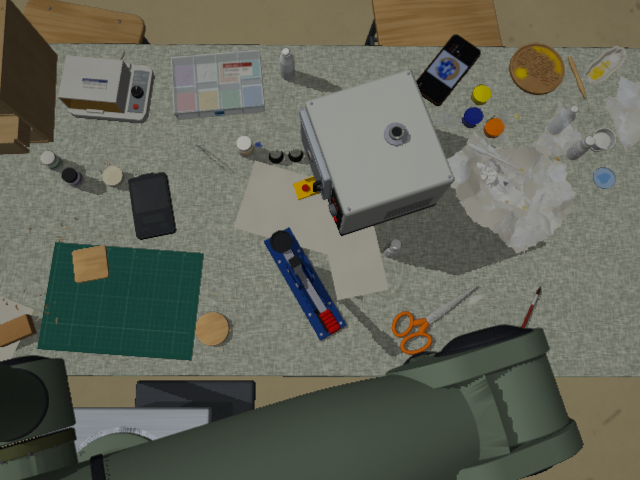

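The scene shows the jack's saddle at about px (353,293) and its grip at (385,182). The yellow bracket and red stud are at (285,304). In the top view the saddle is at (281,239), the grip at (330,318) and the stud at (306,188). The kiln's front faces image left (+y), and the jack must turn about −100°.

I'll move above the jack, with the wrist turned so that the later turn stays in range.

Call:
{"op": "move_arm", "data": {"plan": "0 0 0.75 0.05 0.05 0.03 0.085; 0 0 1.2 0.1 0.1 0.03 0.085; 0 0 1.5 0.183 0.176 0.03 0.085; 0 0 1.5 0.183 0.176 0.03 0.085; 0 0 1.5 0.183 0.176 0.03 0.085; 0 0 1.5 0.183 0.176 0.03 0.085; 0 0 1.5 0.183 0.176 0.03 0.085; 0 0 1.5 0.183 0.176 0.03 0.085; 0 0 2.5 0.183 0.176 0.03 0.085; 0 0 3.0 0.183 0.176 0.03 0.085; 0 0 3.0 0.183 0.176 0.03 0.085; 0 0 3.0 0.183 0.176 0.03 0.085; 0 0 3.0 0.183 0.176 0.03 0.085; 0 0 3.0 0.183 0.176 0.03 0.085; 0 0 3.0 0.183 0.176 0.03 0.085; 0 0 3.0 0.183 0.176 0.03 0.085; 0 0 3.0 0.183 0.176 0.03 0.085; 0 0 3.0 0.183 0.176 0.03 0.085; 0 0 3.0 0.183 0.176 0.03 0.085; 0 0 3.0 0.183 0.176 0.03 0.085"}}

```text
time: 3.1
position: [0.4026, -0.3282, 0.2613]
eef_rot: [-180.0, 0.0, -164.2]
ft_force: [-0.4, 0.5, -0.4]
finger_gap: 0.0851
finger_force: 0.0
```

Call:
{"op": "move_arm", "data": {"plan": "0 0 0.15 0 0 0 0.085; 0 0 0.25 0 0 0 0.085; 0 0 0.25 0 0 0 0.085; 0 0 0.25 0 0 0 0.085"}}

```text
time: 3.5
position: [0.4026, -0.3283, 0.2613]
eef_rot: [-180.0, -0.0, -150.4]
ft_force: [0.0, 0.3, 1.1]
finger_gap: 0.0849
finger_force: 0.0
```

Run:
```python
from h import *
o=robot.get_obs(); print(o["position"],o["eef_rot"],o["joint_pos"])
p=get_image("wrist"); save(p,"w1"); print(p["hand_eye"])
for k in("jack_body","saddle","handle_grip","lift_pad","kiln"):
    for m in nets.mark_of(p,k)[:2]: print(k,round(m["p"],2),np.round(m["point"]),at(p,m["point"],Z[k],o))
```

```text
[ 0.40263667 -0.32825569  0.26129665] [-1.79999495e+02 -5.67175672e-04 -1.50374118e+02] [-4.73337212e+01  1.43707874e+01 -1.25172091e+01  6.31116394e+01
 -6.66516403e-04 -7.69596031e+01]
[[ 9.68902741e-04 -9.59023489e-01 -2.83324916e-01  7.18045667e-02]
 [ 9.99999529e-01  9.44603880e-04  2.22377109e-04  5.39620094e-04]
 [ 5.43649439e-05 -2.83324998e-01  9.59023953e-01 -1.43530446e-01]
 [ 0.00000000e+00  0.00000000e+00  0.00000000e+00  1.00000000e+00]]
jack_body 0.63 [214. 311.] [ 0.4045 -0.3311  0.0625]
saddle 0.62 [277. 314.] [ 0.468  -0.2927  0.028 ]
handle_grip 0.71 [ 78. 314.] [ 0.3095 -0.3825  0.107 ]
lift_pad 0.79 [337. 229.] [ 0.567  -0.3395  0.042 ]
kiln 0.57 [320. 233.] [ 0.5708 -0.3417  0.    ]
```

View pics/w1.png

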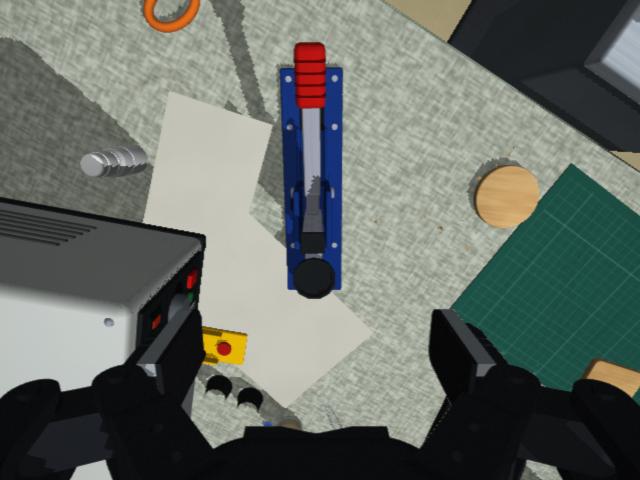

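Run:
```python
from h import *
import h
im=cv2.imread("pics/w1.png"); hs=cv2.cvtColor(im,cv2.COLOR_BGR2HSV)
p=get_image("wrist"); o=robot.get_obs()
def rect(mask,z,n):
    c=max(cv2.findContours(mask,0,2)[0],key=cv2.contourArea)
    P=np.array([at(p,(q[0][1],q[0][0]),z,o)[:2] for q in c],np.float32)*1000
    print(n,cv2.contourArea(c),cv2.minAreaRect(P),P.mean(0))
b=cv2.inRange(hs,(105,120,40),(125,255,255)); b=cv2.morphologyEx(b,3,np.ones((25,25)))
rect(b,.007,"blue")
rect(cv2.inRange(hs,(20,150,100),(32,255,255)),.056,"yellow")
# stud, red near pad
r=cv2.inRange(hs,(0,150,60),(6,255,255))|cv2.inRange(hs,(172,150,60),(180,255,255))
n,l,s,c=cv2.connectedComponentsWithStats(r)
for i in range(1,n):
    if s[i,4]>30: print("red",s[i],c[i],at(p,(c[i][1],c[i][0]),.060,o))
t=get_image("top")
im=cv2.cvtColor(t["pixels"],cv2.COLOR_RGB2BGR)
for m in nets.regions_of(t,"kiln")[:1]:
    c=max(cv2.findContours(m["region"].astype(np.uint8),0,2)[0],key=cv2.contourArea)
    P=np.array([at(t,(q[0][1],q[0][0]),.204)[:2] for q in c],np.float32)*1000
    print("kiln",cv2.minAreaRect(P),cv2.approxPolyDP(P,15,True)[:,0])
```

```text
blue 10176.0 ((390.5847473144531, -338.329345703125), (225.9656982421875, 58.842376708984375), 30.4360294342041) [ 386.7017  -347.69666]
yellow 1184.0 ((570.6082153320312, -339.4407043457031), (42.274452209472656, 44.5334358215332), 25.061063766479492) [ 571.873   -343.58084]
red [ 294   43   32   65 1888] [309.76747881  74.62129237] [ 0.3045 -0.3895  0.06  ]
red [186 270  11  19 137] [191.35766423 279.18248175] [ 0.5174 -0.3987  0.06  ]
red [152 315   9  14  66] [155.86363636 321.78787879] [ 0.5759 -0.4103  0.06  ]
red [218 343  13  12 124] [223.66935484 348.48387097] [ 0.5696 -0.3392  0.06  ]
kiln ((597.49169921875, -466.62823486328125), (248.20477294921875, 208.10391235351562), 17.63921356201172) [[ 743.5     -524.4    ]
 [ 678.      -341.69998]
 [ 569.4     -439.2    ]
 [ 449.5     -404.5    ]
 [ 496.4     -552.2    ]
 [ 540.3     -591.1    ]]
```

The wrist view shows the jack lying along the image column at px 313, from about row 45 to 297. The stud is at (224,348), and both agree with the networks. Now I need a good kiln yaw, from its straight edges in the top view.

Run:
```python
from h import *
for n in("top","scene"):
    t=get_image(n)
    g=cv2.cvtColor(t["pixels"],cv2.COLOR_RGB2GRAY)
    L=cv2.createLineSegmentDetector().detect(g)[0][:,0]
    for a in L:
        ln=np.hypot(a[2]-a[0],a[3]-a[1])
        if ln<45: continue
        P,Q=[at(t,(a[i+1],a[i]),.204) for i in(0,2)]
        m=(P+Q)/2
        if .42<m[0]<.76 and -.62<m[1]<-.3:
            d=Q-P; print(n,a.round(),round(ln),P[:2],Q[:2],"len",np.linalg.norm(d).round(3),"ang",round(np.degrees(np.arctan2(d[1],d[0]))%90,1))
```

```text
top [301. 107. 340. 148.] 56 [ 0.6718 -0.3337] [ 0.5985 -0.4001] len 0.099 ang 42.2
top [434. 206. 372. 226.] 66 [ 0.4969 -0.5573] [ 0.4615 -0.4521] len 0.111 ang 18.6
top [451. 173. 424. 106.] 72 [ 0.5543 -0.588 ] [ 0.6759 -0.5462] len 0.129 ang 19.0
top [345. 215. 452. 180.] 113 [ 0.4806 -0.4079] [ 0.5426 -0.5895] len 0.192 ang 18.9
top [302. 203. 348. 167.] 58 [ 0.5009 -0.3367] [ 0.5647 -0.4131] len 0.1 ang 39.9
top [286. 182. 325. 151.] 50 [ 0.5362 -0.3094] [ 0.592  -0.3747] len 0.086 ang 40.5
top [344. 232. 392. 217.] 50 [ 0.4516 -0.4067] [ 0.4775 -0.4861] len 0.084 ang 18.1
top [387. 211. 431. 197.] 46 [ 0.4869 -0.4784] [ 0.5123 -0.5522] len 0.078 ang 19.0
scene [296. 196. 300. 251.] 55 [ 0.4951 -0.3923] [ 0.5533 -0.3168] len 0.095 ang 52.4
scene [121. 298. 223. 353.] 116 [ 0.7595 -0.4111] [ 0.7109 -0.2686] len 0.151 ang 18.8
scene [220. 305. 276. 232.] 92 [ 0.6769 -0.3214] [ 0.5564 -0.3622] len 0.127 ang 18.7
scene [183. 143. 151. 176.] 46 [ 0.5517 -0.5887] [ 0.6241 -0.5629] len 0.077 ang 19.6
scene [206. 301. 265. 226.] 95 [ 0.6861 -0.337 ] [ 0.561  -0.3795] len 0.132 ang 18.8
scene [228. 304. 275. 242.] 77 [ 0.6688 -0.316 ] [ 0.5684 -0.35  ] len 0.106 ang 18.7
scene [287. 183. 189. 142.] 105 [ 0.4886 -0.42  ] [ 0.5442 -0.5839] len 0.173 ang 18.7
scene [270. 227. 214. 300.] 92 [ 0.5574 -0.3732] [ 0.6781 -0.3323] len 0.127 ang 18.7
scene [ 89. 242. 205. 301.] 130 [ 0.7474 -0.5156] [ 0.6873 -0.3386] len 0.187 ang 18.8
scene [115. 276. 164. 302.] 55 [ 0.7487 -0.4443] [ 0.724  -0.3718] len 0.077 ang 18.8
scene [171. 321. 125. 296.] 53 [ 0.732  -0.3434] [ 0.7549 -0.4106] len 0.071 ang 18.8
```

Call:
{"op": "move_arm", "data": {"plan": "0 0 0 0.002 -0.002 -0.05 0.085; 0 0 0 0.002 -0.002 -0.1 0.085; 0 0 0 0.002 -0.002 -0.14 0.085; 0 0 0.01 0.002 -0.002 -0.17 0.085; 0 0 0.01 0.002 -0.002 -0.2 0.085; 0 0 0.01 0.002 -0.002 -0.215 0.085; 0 0 0.01 0.002 -0.002 -0.215 0.085"}}

```text
time: 4.75
position: [0.4033, -0.3288, 0.0441]
eef_rot: [179.7, -0.1, -149.7]
ft_force: [-0.1, -0.1, 0.3]
finger_gap: 0.0851
finger_force: 0.0
```

Kiln yaw is −71.2° and the pad is at about (0.5705, −0.3393), so the body target is (0.546, −0.268). Gripping the jack now.

Call:
{"op": "move_arm", "data": {"plan": "0 0 0 0 0 0 0.02; 0 0 0 0 0 0 0.02; 0 0 0 0 0 0 0.02; 0 0 0 0 0 0 0.02; 0 0 0 0 0 0 0.02; 0 0 0 0 0 0.008 0.02; 0 0 0 0 0 0.015 0.02; 0 0 0 0 0 0.015 0.02", "newtons": 80}}

```text
time: 5.55
position: [0.4048, -0.3304, 0.0619]
eef_rot: [-180.0, 0.0, -149.7]
ft_force: [1.2, -0.5, -7.6]
finger_gap: 0.0317
finger_force: 80.7
```

Call:
{"op": "move_arm", "data": {"plan": "0 0 0 0.01 0.025 0.005 0.02; 0 0 0 0.02 0.055 0.01 0.02; 0 0 -0.1 0.03 0.085 0.01 0.02; 0 0 -0.2 0.04 0.11 0.01 0.02; 0 0 -0.3 0.045 0.13 0.01 0.02; 0 0 -0.4 0.05 0.14 0.01 0.02; 0 0 -0.5 0.06 0.14 0.01 0.02; 0 0 -0.6 0.07 0.14 0.01 0.02; 0 0 -0.7 0.08 0.14 0.01 0.02; 0 0 -0.8 0.09 0.14 0.01 0.02; 0 0 -0.9 0.1 0.14 0.01 0.02; 0 0 -1.0 0.11 0.14 0.01 0.02; 0 0 -1.1 0.115 0.14 0.01 0.02; 0 0 -1.2 0.12 0.14 0.01 0.02; 0 0 -1.3 0.12 0.14 0.005 0.02; 0 0 -1.4 0.12 0.135 0 0.02; 0 0 -1.5 0.12 0.13 0 0.02; 0 0 -1.6 0.12 0.13 0 0.02; 0 0 -1.7 0.12 0.13 0 0.02; 0 0 -1.77 0.12 0.13 0 0.02"}}

```text
time: 7.55
position: [0.512, -0.2022, 0.0579]
eef_rot: [-178.3, -0.0, 109.1]
ft_force: [-27.0, -22.5, 0.9]
finger_gap: 0.031
finger_force: 114.6
```

Run:
```python
from h import *
o=robot.get_obs(); print(o["position"],o["eef_rot"],o["wrist_torque"])
for n in("top","scene","wrist"):
    p=get_image(n)
    if n!="scene": save(p,n+"2")
    for k in("jack_body","saddle","handle_grip","lift_pad"):
        for m in nets.mark_of(p,k)[:1]: print(n,k,round(m["p"],2),np.round(m["point"]),at(p,m["point"],Z[k]+.015*(k!="lift_pad"),o))
```

```text
[ 0.51202535 -0.20221662  0.05794055] [-1.78344476e+02 -3.29829132e-02  1.09098464e+02] [-4.71894948  5.7689121   2.76269224]
top jack_body 0.58 [214. 231.] [ 0.512  -0.1999  0.0775]
top saddle 0.97 [206. 271.] [ 0.5374 -0.2732  0.043 ]
top handle_grip 0.98 [228. 173.] [ 0.474  -0.1029  0.122 ]
top lift_pad 0.78 [195. 309.] [ 0.5598 -0.3462  0.042 ]
scene jack_body 0.63 [337. 380.] [ 0.5125 -0.1973  0.0775]
scene saddle 0.66 [329. 331.] [ 0.5428 -0.2673  0.043 ]
scene handle_grip 0.91 [353. 458.] [ 0.4736 -0.0993  0.122 ]
scene lift_pad 0.57 [309. 287.] [ 0.5695 -0.3388  0.042 ]
wrist jack_body 0.64 [330. 313.] [ 0.5106 -0.1986  0.0775]
```

The lateral force is unexpected, so something is in contact. I'll look before moving on.

View pics/top2.png

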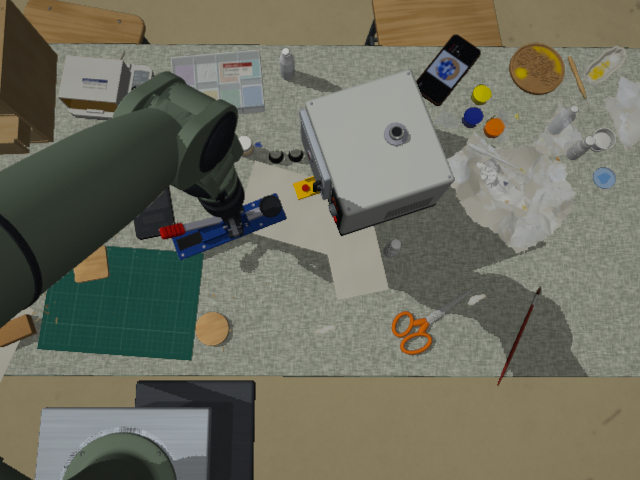

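View pics/wrist2.png

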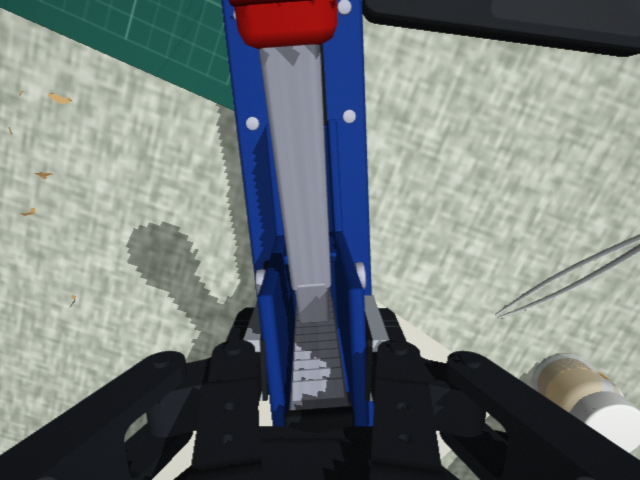

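The jack's rear touched the black case left of it (top px ~(155,215)). The kiln, jar and feet are untouched. I'll back away towards −x/−y, then check the jack in the grip.

Call:
{"op": "move_arm", "data": {"plan": "0 0 0 -0.012 -0.006 0.002 0.02; 0 0 0 -0.025 -0.013 0.004 0.02; 0 0 0 -0.038 -0.02 0.004 0.02; 0 0 0 -0.042 -0.025 0.004 0.02; 0 0 0 -0.042 -0.025 0.004 0.02"}}

```text
time: 8.8
position: [0.4825, -0.2264, 0.0658]
eef_rot: [179.9, 0.1, 108.8]
ft_force: [0.9, 0.4, -6.8]
finger_gap: 0.0311
finger_force: 104.0
```

```bash
cat > lsd.py <<'E'
from h import *
def jackyaw(n,z):
    o=robot.get_obs(); t=get_image(n); bgr=cv2.cvtColor(t["pixels"],cv2.COLOR_RGB2BGR)
    b=cv2.inRange(cv2.cvtColor(bgr,cv2.COLOR_BGR2HSV),(108,150,40),(125,255,255)); b=cv2.dilate(b,np.ones((7,7)))
    for a in cv2.createLineSegmentDetector().detect(cv2.cvtColor(bgr,cv2.COLOR_BGR2GRAY))[0][:,0]:
        ln=np.hypot(a[2]-a[0],a[3]-a[1])
        if ln<40: continue
        s=np.linspace(0,1,20); fr=np.mean([b[min(479,int(a[1]+u*(a[3]-a[1]))),min(639,int(a[0]+u*(a[2]-a[0])))]>0 for u in s])
        if fr<.85: continue
        P,Q=[at(t,(a[i+1],a[i]),z,o) for i in(0,2)]; d=Q-P
        nv=np.array([.947,.322])
        print(n,a.round(),P[:2],Q[:2],"ang",round(np.degrees(np.arctan2(d[1],d[0]))%180-180,1),"lat",((P+Q)[:2]/2@nv).round(4))
    for k in("jack_body","saddle","handle_grip","lift_pad"):
        for m in nets.mark_of(t,k)[:1]: print(n,k,round(m["p"],2),np.round(m["point"]),at(t,m["point"],Z[k]+(z-.007)*(k!="lift_pad"),o))
E
python3 - <<'E'
from lsd import *
o=robot.get_obs(); print(o["position"],o["eef_rot"],o["wrist_torque"],o["ft_force"])
for n in("top","scene","wrist"): jackyaw(n,.026)
E
```

```text
[ 0.48248737 -0.22641847  0.06577371] [1.79949789e+02 5.86335528e-02 1.08800582e+02] [-0.03015931 -0.06357072  0.02814558] [ 0.930015    0.43056594 -6.83698941]
top [298. 232. 256. 248.] [ 0.489  -0.3249] [ 0.4563 -0.2434] ang -68.1 lat 0.3561
top [241. 254. 191. 273.] [ 0.4437 -0.2134] [ 0.406  -0.1174] ang -68.6 lat 0.3491
top jack_body 0.82 [226. 242.] [ 0.4878 -0.2208  0.0815]
top saddle 0.74 [216. 284.] [ 0.5155 -0.2977  0.047 ]
top handle_grip 0.61 [242. 186.] [ 0.4485 -0.1271  0.126 ]
top lift_pad 0.85 [191. 308.] [ 0.5682 -0.3459  0.042 ]
scene [457. 383. 349. 337.] [ 0.4634 -0.0864] [ 0.5269 -0.2448] ang -68.2 lat 0.4156
scene [419. 356. 366. 334.] [ 0.471  -0.1513] [ 0.5038 -0.2307] ang -67.6 lat 0.4001
scene jack_body 0.71 [309. 381.] [ 0.4812 -0.2273  0.0815]
scene saddle 0.76 [307. 333.] [ 0.5169 -0.2901  0.047 ]
scene handle_grip 0.69 [324. 458.] [ 0.4425 -0.1249  0.126 ]
scene lift_pad 0.67 [309. 286.] [ 0.5707 -0.3392  0.042 ]
wrist [371. 227. 373. 297.] [ 0.4995 -0.1901] [ 0.5137 -0.2243] ang -67.5 lat 0.413
wrist [370.   1. 372. 227.] [ 0.4638 -0.1002] [ 0.4998 -0.1
[... 344 characters left out ...]
 ang -68.2 lat 0.3515
wrist [237.  91. 232.  49.] [ 0.4211 -0.1519] [ 0.4147 -0.1365] ang -67.4 lat 0.3493
wrist [279. 155. 288. 232.] [ 0.447  -0.1723] [ 0.462  -0.2059] ang -65.9 lat 0.3695
wrist [268.  54. 279. 155.] [ 0.4297 -0.1333] [ 0.4468 -0.1724] ang -66.4 lat 0.3658
wrist [334. 119. 338. 229.] [ 0.4654 -0.1493] [ 0.4845 -0.1966] ang -68.0 lat 0.3941
wrist [330.  44. 332. 117.] [ 0.4536 -0.1211] [ 0.4644 -0.1485] ang -68.5 lat 0.3913
wrist [276. 187. 279. 231.] [ 0.4498 -0.1867] [ 0.4577 -0.2065] ang -68.2 lat 0.3664
wrist [280. 368. 273. 296.] [ 0.4813 -0.28  ] [ 0.4652 -0.2402] ang -68.0 lat 0.3644
wrist [351. 293. 352. 362.] [ 0.5024 -0.226 ] [ 0.5172 -0.2634] ang -68.4 lat 0.404
```

The jack yawed about 3° in the grip and its lateral position is still true. I'll correct the yaw and go diagonally to the target at about 5 mm lift, clear under the pad.

Call:
{"op": "move_arm", "data": {"plan": "0 0 -0.02 0 0 -0.005 0.02; 0 0 -0.04 0.003 -0.002 -0.01 0.02; 0 0 -0.053 0.012 -0.008 -0.0135 0.02; 0 0 -0.053 0.022 -0.015 -0.0135 0.02; 0 0 -0.053 0.032 -0.021 -0.0135 0.02; 0 0 -0.053 0.042 -0.027 -0.0135 0.02; 0 0 -0.053 0.052 -0.034 -0.0135 0.02; 0 0 -0.053 0.059 -0.039 -0.0135 0.02; 0 0 -0.053 0.0635 -0.042 -0.0135 0.02; 0 0 -0.053 0.0635 -0.042 -0.0135 0.02; 0 0 -0.053 0.0635 -0.042 -0.0135 0.02"}}

```text
time: 10.65
position: [0.5457, -0.2669, 0.0514]
eef_rot: [-180.0, -0.0, 105.9]
ft_force: [-1.5, 0.4, -7.8]
finger_gap: 0.0312
finger_force: 103.8
```

Run:
```python
from lsd import *
o=robot.get_obs(); print(o["position"],o["eef_rot"],o["wrist_torque"],o["ft_force"])
for n in("top","scene","wrist"): jackyaw(n,.0125)
p=get_image("scene"); cv2.imwrite("pics/s3.png",cv2.resize(p["pixels"][200:420,180:480,::-1],None,fx=2.6,fy=2.6))
```

```text
[ 0.5456784  -0.26691753  0.05144668] [-1.79958357e+02 -4.91680349e-02  1.05866602e+02] [-0.05347815  0.02477656 -0.00115434] [-1.52336028  0.37657375 -7.75657815]
top [317. 206. 278. 219.] [ 0.5455 -0.3632] [ 0.5191 -0.2853] ang -71.3 lat 0.3997
top [217. 213. 257. 204.] [ 0.5295 -0.1624] [ 0.5484 -0.2416] ang -76.6 lat 0.4453
top jack_body 0.87 [198. 264.] [ 0.5464 -0.2613  0.068 ]
top saddle 0.74 [190. 302.] [ 0.5719 -0.3327  0.0335]
top handle_grip 0.74 [207. 211.] [ 0.5163 -0.1676  0.1125]
top lift_pad 0.8 [191. 307.] [ 0.5693 -0.3436  0.042 ]
scene [397. 396. 268. 330.] [ 0.5352 -0.1345] [ 0.6064 -0.3436] ang -71.2 lat 0.4636
scene [343. 335. 382. 345.] [ 0.5247 -0.2579] [ 0.4932 -0.205 ] ang -59.2 lat 0.4074
scene jack_body 0.86 [320. 333.] [ 0.5397 -0.2664  0.068 ]
scene saddle 0.68 [313. 290.] [ 0.5681 -0.3329  0.0335]
scene handle_grip 0.98 [341. 406.] [ 0.506  -0.1601  0.1125]
scene lift_pad 0.57 [309. 286.] [ 0.5711 -0.3391  0.042 ]
wrist [257. 283. 244. 156.] [ 0.5179 -0.2773] [ 0.4976 -0.2173] ang -71.3 lat 0.4012
wrist [370.   1. 372. 247.] [ 0.5338 -0.1416] [ 0.5682 -
[... 235 characters left out ...]
0.2164] [ 0.4783 -0.1618] ang -71.1 lat 0.4009
wrist [275. 130. 287. 233.] [ 0.5087 -0.2024] [ 0.526  -0.2476] ang -69.1 lat 0.4175
wrist [269.  69. 276. 130.] [ 0.5    -0.1784] [ 0.5091 -0.2021] ang -69.0 lat 0.4165
wrist [348. 388. 341. 340.] [ 0.5809 -0.3243] [ 0.5686 -0.2968] ang -65.9 lat 0.4443
wrist [334. 119. 338. 229.] [ 0.5328 -0.1907] [ 0.5493 -0.239 ] ang -71.1 lat 0.4432
wrist [330.  44. 332. 119.] [ 0.5225 -0.1619] [ 0.5322 -0.1909] ang -71.5 lat 0.4426
wrist [280. 369. 273. 296.] [ 0.5419 -0.3229] [ 0.5278 -0.2816] ang -71.1 lat 0.4092
wrist [351. 292. 352. 356.] [ 0.5653 -0.2687] [ 0.5772 -0.3039] ang -71.3 lat 0.4488
wrist jack_body 0.97 [328. 312.] [ 0.544  -0.2647  0.068 ]
```

View pics/s3.png

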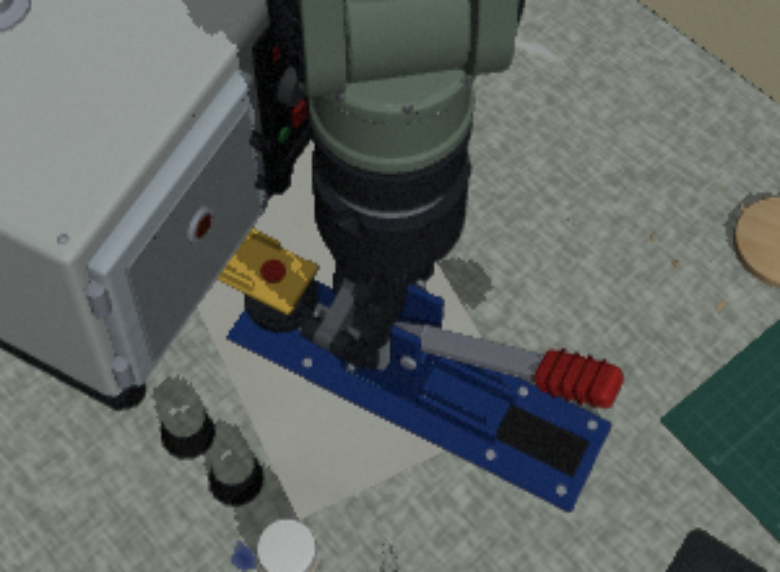

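The crop shows the cup under the bracket. The plate's rear corners are at full-frame px (414,363) and (400,396), and its front-left corner at (268,328). Yaw and lateral position are right; I'll use these corners to check the axial position.

Run:
```python
from h import *
p=get_image("scene"); k=np.array([.322,-.947]); n=np.array([.947,.322])
for c,off in(((413.8,363.5),130),((400.4,396.2),130),((267.7,328.1),-98)):
    P=at(p,c[::-1],.0125)[:2]; print(P,"body axial",(P@k+off/1000).round(4),"lat",(P@n).round(4))
im=p["pixels"][:,:,::-1].copy(); hs=cv2.cvtColor(im,cv2.COLOR_BGR2HSV)
r=cv2.inRange(hs,(0,150,40),(8,255,255))|cv2.inRange(hs,(172,150,40),(180,255,255))
N,l,s,c=cv2.connectedComponentsWithStats(r)
for i in range(1,N):
    if 10<s[i,4]: q=at(p,c[i][::-1],.059);print(s[i],c[i],q,(q[:2]@k).round(4),(q[:2]@n).round(4))
```

```text
[ 0.4802 -0.1516] body axial 0.4282 lat 0.4059
[ 0.5321 -0.1313] body axial 0.4257 lat 0.4616
[ 0.6041 -0.3465] body axial 0.4247 lat 0.4605
[240 110  42   9  85] [261.97647059 113.77647059] [ 0.3242 -0.7036  0.059 ] 0.7707 0.0805
[293 238   5  11  31] [294.4516129  243.03225806] [ 0.4861 -0.416   0.059 ] 0.5505 0.3264
[281 300   9   8  59] [284.71186441 303.66101695] [ 0.5713 -0.3396  0.059 ] 0.5056 0.4317
[386 334  33  23 518] [402.20656371 345.1988417 ] [ 0.4912 -0.1722  0.059 ] 0.3212 0.4097
```

Call:
{"op": "move_arm", "data": {"plan": "0 0 0 0.0007 -0.002 0 0.02; 0 0 0 0.0015 -0.0043 -0.001 0.02; 0 0 0 0.0015 -0.0043 -0.003 0.02; 0 0 0 0.0015 -0.0043 -0.0045 0.02; 0 0 0 0.0015 -0.0043 -0.0055 0.02; 0 0 0 0.0015 -0.0043 -0.0055 0.02"}}

```text
time: 12.1
position: [0.5479, -0.272, 0.0482]
eef_rot: [180.0, 0.1, 105.9]
ft_force: [-4.4, 2.0, 5.6]
finger_gap: 0.0312
finger_force: 105.0
```

Jack is down. Releasing and rising.

Call:
{"op": "move_arm", "data": {"plan": "0 0 0 0 0 0 0.06; 0 0 0 0 0 0 0.06; 0 0 0 0 0 0 0.06; 0 0 0 0 0 0 0.06; 0 0 0 0 0 0.04 0.06; 0 0 0 -0.005 0.015 0.09 0.06; 0 0 0 -0.01 0.03 0.13 0.06; 0 0 0 -0.015 0.045 0.17 0.06; 0 0 0 -0.015 0.045 0.18 0.06; 0 0 0 -0.015 0.045 0.18 0.06"}}

```text
time: 13.1
position: [0.534, -0.2271, 0.2285]
eef_rot: [179.8, 0.2, 105.9]
ft_force: [0.2, 0.3, -0.0]
finger_gap: 0.0601
finger_force: 0.0
```

Run:
```python
from lsd import *
o=robot.get_obs(); print(o["position"],o["eef_rot"],o["ft_force"],o["joint_pos"])
for n in("wrist","scene","top"): jackyaw(n,.007)
k=np.array([.322,-.947]); n=np.array([.947,.322])
o=robot.get_obs();p=get_image("wrist"); save(p,"w4")
im=p["pixels"][:,:,::-1].copy(); hs=cv2.cvtColor(im,cv2.COLOR_BGR2HSV)
r=cv2.inRange(hs,(0,150,40),(8,255,255))|cv2.inRange(hs,(172,150,40),(180,255,255))
N,l,s,c=cv2.connectedComponentsWithStats(r)
for i in range(1,N):
    if 30<s[i,4]: q=at(p,c[i][::-1],.059,o);print(s[i],c[i],q,(q[:2]@k).round(4),(q[:2]@n).round(4))
```

```text
[ 0.53398416 -0.22705381  0.22846072] [179.81540901   0.19950533 105.90433634] [ 0.21163209  0.31383073 -0.02088449] [-3.03201461e+01  2.17928699e+01 -6.91036045e+00  6.10250095e+01
 -4.73893050e-03  4.37751850e+01]
wrist [292. 338. 281. 186.] [ 0.5493 -0.3679] [ 0.497 -0.215] ang -71.1 lat 0.4016
wrist [342. 114. 348. 337.] [ 0.5337 -0.1383] [ 0.6056 -0.3503] ang -71.3 lat 0.4608
wrist [323. 253. 320. 171.] [ 0.5544 -0.2681] [ 0.5284 -0.1914] ang -71.3 lat 0.4387
wrist [304. 219. 307. 260.] [ 0.5269 -0.24  ] [ 0.5408 -0.2788] ang -70.3 lat 0.422
wrist [301. 174. 304. 218.] [ 0.5125 -0.1995] [ 0.5265 -0.2391] ang -70.5 lat 0.4214
wrist [303. 303. 300. 249.] [ 0.549  -0.3257] [ 0.5313 -0.2705] ang -72.2 lat 0.4155
wrist [330. 254. 332. 308.] [ 0.5607 -0.2675] [ 0.5802 -0.3228] ang -70.6 lat 0.4452
wrist [325. 179. 327. 228.] [ 0.5355 -0.1978] [ 0.551  -0.2424] ang -70.8 lat 0.4436
wrist [295. 182. 298. 229.] [ 0.5095 -0.2077] [ 0.5243 -0.2512] ang -71.2 lat 0.4156
wrist jack_body 0.86 [272. 319.] [ 0.5489 -0.268   0.0625]
wrist saddle 0.96 [328. 321.] [ 0.5718 -0.3373  0.028 ]
wrist h
[... 566 characters left out ...]
0.2464] ang -71.4 lat 0.4013
top [234. 210. 278. 200.] [ 0.5377 -0.1955] [ 0.5592 -0.2843] ang -76.4 lat 0.4421
top jack_body 0.6 [198. 270.] [ 0.5486 -0.2722  0.0625]
top saddle 0.76 [192. 306.] [ 0.5714 -0.3399  0.028 ]
top handle_grip 0.97 [209. 215.] [ 0.5143 -0.1745  0.107 ]
top lift_pad 0.76 [192. 307.] [ 0.566  -0.3428  0.042 ]
[ 292  109   36   66 2074] [310.16393443 141.03134041] [ 0.511  -0.1657  0.059 ] 0.3215 0.4306
[634 292   6  14  49] [637.3877551  300.04081633] [ 0.8225 -0.2165  0.059 ] 0.4699 0.7092
[314 343  15  14 169] [321.49112426 349.68047337] [ 0.5705 -0.3396  0.059 ] 0.5053 0.4309
[222 400  11  16 114] [226.88596491 405.8245614 ] [ 0.5006 -0.4227  0.059 ] 0.5615 0.338
```

View pics/w4.png

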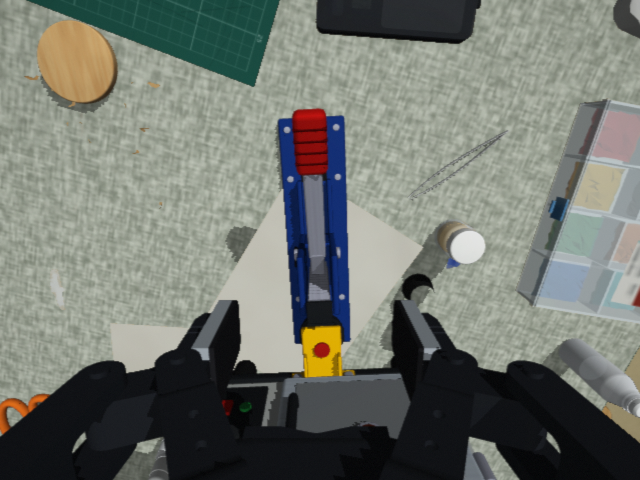

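The placement is good: lateral error under 1 mm, axial about 1 mm, yaw −71.2°. Stud at (321,350), grip at (310,141). Next I'll close the fingers and hover over the grip, then make the first (idle) stroke.

Call:
{"op": "move_arm", "data": {"plan": "0 0 0 -0.011 0.03 0 0; 0 0 0 -0.0215 0.0595 -0.03 0; 0 0 0 -0.0215 0.0595 -0.06 0; 0 0 0 -0.0215 0.0595 -0.09 0; 0 0 0 -0.0215 0.0595 -0.105 0; 0 0 0 -0.0215 0.0595 -0.112 0; 0 0 0 -0.022 0.061 -0.12 0; 0 0 0 -0.0225 0.063 -0.128 0; 0 0 0 -0.023 0.065 -0.136 0; 0 0 0 -0.0235 0.0665 -0.144 0; 0 0 0 -0.024 0.068 -0.152 0; 0 0 0 -0.0245 0.069 -0.16 0; 0 0 0 -0.025 0.0695 -0.168 0; 0 0 0 -0.025 0.0695 -0.173 0; 0 0 0 -0.025 0.0695 -0.175 0; 0 0 0 -0.025 0.0695 -0.175 0", "newtons": 40}}

```text
time: 15.5
position: [0.5088, -0.1578, 0.0539]
eef_rot: [179.9, 0.1, 105.9]
ft_force: [-6.0, 2.7, 27.4]
finger_gap: 0.0002
finger_force: 13.7
```

Run:
```python
from lsd import *
o=robot.get_obs(); print(o["position"],o["eef_rot"],o["ft_force"])
for n in("wrist","scene"): jackyaw(n,.007)
```

```text
[ 0.50878257 -0.15777864  0.05388519] [1.79886592e+02 1.42129293e-01 1.05862047e+02] [-6.02589075  2.65419476 27.42889527]
wrist [261. 253. 369. 248.] [ 0.4785 -0.1544] [ 0.5317 -0.1364] ang -161.3 lat 0.4315
wrist [372. 251. 373. 356.] [ 0.5333 -0.1373] [ 0.5532 -0.1959] ang -71.2 lat 0.4608
wrist jack_body 0.57 [419. 539.] [ 0.6112 -0.1741  0.0625]
scene [394. 396. 264. 330.] [ 0.537  -0.1393] [ 0.609  -0.3513] ang -71.2 lat 0.4636
scene [339. 335. 382. 358.] [ 0.5276 -0.2641] [ 0.5073 -0.1915] ang -74.4 lat 0.4167
scene [364. 369. 313. 344.] [ 0.5394 -0.1969] [ 0.5678 -0.2799] ang -71.1 lat 0.4475
scene saddle 0.62 [311. 285.] [ 0.5696 -0.3437  0.028 ]
scene handle_grip 0.98 [362. 401.] [ 0.5311 -0.1445  0.107 ]
scene lift_pad 0.95 [311. 286.] [ 0.573  -0.3371  0.042 ]
```

The handle is at its stop and the jack hasn't moved. Second stroke, the first under load:

Call:
{"op": "move_arm", "data": {"plan": "0 0 0 0.0005 -0.0015 0.012 0; 0 0 0 0.0015 -0.004 0.027 0; 0 0 0 0.0025 -0.007 0.042 0; 0 0 0 0.0035 -0.0095 0.056 0; 0 0 0 0.0035 -0.01 0.062 0; 0 0 0 0.0035 -0.01 0.062 0; 0 0 0 0.0035 -0.01 0.062 0; 0 0 0 0.0035 -0.0095 0.055 0; 0 0 0 0.003 -0.0085 0.049 0; 0 0 0 0.0027 -0.0075 0.043 0; 0 0 0 0.0023 -0.0065 0.037 0; 0 0 0 0.002 -0.0055 0.031 0; 0 0 0 0.0015 -0.004 0.025 0; 0 0 0 0.001 -0.003 0.019 0; 0 0 0 0.0007 -0.002 0.013 0; 0 0 0 0.0003 -0.001 0.008 0; 0 0 0 0 0 0.004 0; 0 0 0 0 0 0.001 0; 0 0 0 0 0 0.001 0"}}

```text
time: 17.9
position: [0.5087, -0.1591, 0.0546]
eef_rot: [180.0, 0.3, 105.8]
ft_force: [-6.2, -0.7, 26.0]
finger_gap: 0.0001
finger_force: 12.7
```

```bash
cat > chk.py <<'E'
from h import *
k=np.array([.322,-.947]); n=np.array([.947,.322])
o=robot.get_obs(); print(o["position"],o["ft_force"])
for nm in("scene","top"):
    p=get_image(nm)
    for a in cv2.createLineSegmentDetector().detect(cv2.cvtColor(p["pixels"],cv2.COLOR_RGB2GRAY))[0][:,0]:
        ln=np.hypot(a[2]-a[0],a[3]-a[1])
        if nm=="scene" and ln>85 and a[0]<410 and a[1]>120 : print(nm,a.round(1))
    for q in("lift_pad","front_foot_left","saddle","ochre_jar","new_foot_1","spray"):
        for m in nets.mark_of(p,q)[:2]: print(nm,q,round(m["p"],2),np.round(m["point"],1),at(p,m["point"],Z[q]))
save(p,"t_last")
E
python3 chk.py
```

```text
[ 0.50866336 -0.15907205  0.05456341] [-6.22079801 -0.73361181 26.0210341 ]
scene [209.6 347.8 120.6 301.9]
scene [393.6 395.9 263.6 329.6]
scene [401.1 478.4 445.3 402.4]
scene [120.2 297.7 220.6 349.4]
scene [371.3 339.7 324.3 262.4]
scene [212.9 298.  269.5 224.5]
scene [ 83.7 239.6 196.9 294.2]
scene [198.7 293.9 259.7 217.1]
scene [264.1 220.1 206.3 293.7]
scene lift_pad 0.92 [304.4 283.7] [ 0.5678 -0.3478  0.042 ]
scene front_foot_left 0.71 [347.  226.1] [ 0.6688 -0.3708  0.    ]
scene front_foot_left 0.48 [264.8 286.7] [ 0.5002 -0.4243  0.    ]
scene saddle 0.82 [307.8 285.5] [ 0.5652 -0.3479  0.028 ]
scene saddle 0.27 [318.5 285.5] [ 0.5774 -0.3335  0.028 ]
scene ochre_jar 0.6 [418.5 294.6] [ 0.663  -0.2144  0.    ]
scene new_foot_1 0.53 [384.8 268.3] [ 0.6591 -0.2789  0.    ]
scene new_foot_1 0.5 [266.2 286.5] [ 0.5023 -0.4223  0.    ]
scene spray 0.61 [420.8 293.1] [ 0.6667 -0.2134  0.    ]
top lift_pad 0.8 [191.2 309.6] [ 0.5681 -0.3481  0.042 ]
top front_foot_left 0.19 [191. 308.] [ 0.5807 -0.3447  0.    ]
top saddle 0.94 [186.1 306. ] [ 0.5827 -0.3408  0.028 ]
top ochre_jar 0.86 [147.1 245.1] [ 0.675  -0.2128  0.    ]
top ochre_jar 0.63 [159.8 273.8] [ 0.6476 -0.2732  0.    ]
top new_foot_1 0.51 [155.  295.5] [ 0.6583 -0.3182  0.    ]
top new_foot_1 0.46 [158.3 271.4] [ 0.6508 -0.2681  0.    ]
top spray 0.73 [250.7 393.1] [ 0.4568 -0.5169  0.    ]
```

The kiln's front edge rose about 6 px in the scene view, and the jack and rear edge held still. Third stroke:

Call:
{"op": "move_arm", "data": {"plan": "0 0 0 0.0005 -0.0015 0.012 0; 0 0 0 0.0015 -0.004 0.027 0; 0 0 0 0.0025 -0.007 0.042 0; 0 0 0 0.0035 -0.0095 0.056 0; 0 0 0 0.0035 -0.01 0.062 0; 0 0 0 0.0035 -0.01 0.062 0; 0 0 0 0.0035 -0.01 0.062 0; 0 0 0 0.0035 -0.0095 0.055 0; 0 0 0 0.003 -0.0085 0.049 0; 0 0 0 0.0027 -0.0075 0.043 0; 0 0 0 0.0023 -0.0065 0.037 0; 0 0 0 0.002 -0.0055 0.031 0; 0 0 0 0.0015 -0.004 0.025 0; 0 0 0 0.001 -0.003 0.019 0; 0 0 0 0.0007 -0.002 0.013 0; 0 0 0 0.0003 -0.001 0.008 0; 0 0 0 0 0 0.003 0; 0 0 0 0 0 0 0; 0 0 0 0 0 0 0; 0 0 0 0 0 0 0"}}

```text
time: 20.6
position: [0.5088, -0.1585, 0.0545]
eef_rot: [179.9, 0.3, 105.9]
ft_force: [-5.5, -0.2, 24.9]
finger_gap: 0.0004
finger_force: 12.5
```

```bash
python3 chk.py
python3 - <<'E'
from h import *
p=get_image("scene"); cv2.imwrite("pics/s5.png",cv2.resize(p["pixels"][200:430,80:430,::-1],None,fx=2.25,fy=2.25))
E
```

```text
[ 0.50881026 -0.15850358  0.05451767] [-5.53495272 -0.23013046 24.88975251]
scene [209.  345.2 120.1 301.6]
scene [393.6 395.9 264.6 330.1]
scene [401.2 478.4 445.3 402.4]
scene [118.7 297.  218.2 345.4]
scene [371.3 339.7 324.3 262.4]
scene [203.7 290.1 262.3 216.2]
scene [ 78.6 237.3 188.3 286.5]
scene [189.3 285.5 252.8 207.7]
scene [256.  213.7 198.7 284.8]
scene lift_pad 0.88 [299.4 282.1] [ 0.5639 -0.3564  0.042 ]
scene front_foot_left 0.93 [343.2 226.1] [ 0.665 -0.376  0.   ]
scene saddle 0.6 [303.7 286.3] [ 0.5595 -0.3527  0.028 ]
scene ochre_jar 0.6 [419.1 292.9] [ 0.6654 -0.2154  0.    ]
scene new_foot_1 0.61 [367.8 251.2] [ 0.6613 -0.3173  0.    ]
scene new_foot_1 0.5 [383.7 269.3] [ 0.657  -0.2792  0.    ]
top lift_pad 0.7 [188.  307.8] [ 0.5746 -0.3445  0.042 ]
top saddle 0.84 [185.  306.5] [ 0.585  -0.3418  0.028 ]
top ochre_jar 0.72 [147.3 247.2] [ 0.6746 -0.2172  0.    ]
top ochre_jar 0.67 [197.7 269.5] [ 0.566  -0.2658  0.    ]
top new_foot_1 0.48 [157.3 274.4] [ 0.653  -0.2743  0.    ]
top new_foot_1 0.47 [154.9 296.4] [ 0.6586 -0.32    0.    ]
top spray 0.66 [252.9 389.5] [ 0.4522 -0.5095  0.    ]
```

View pics/s5.png

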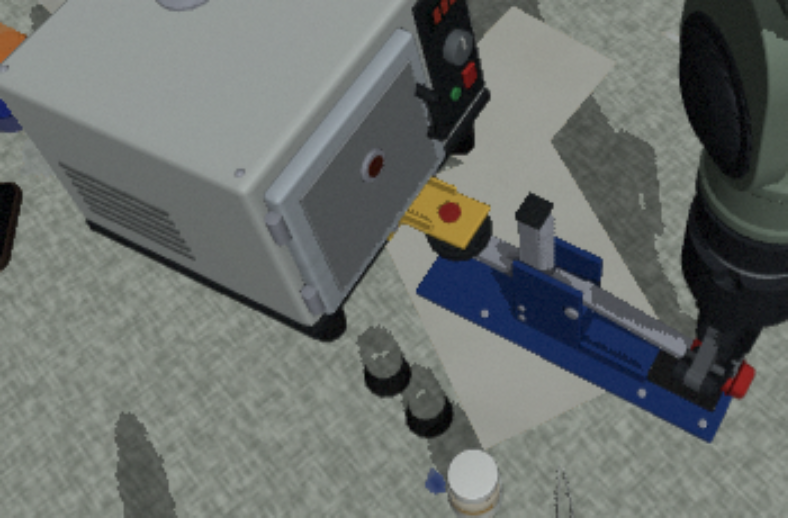

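The third stroke is done: kiln tipped up, pad in the cup, rack bar raised, the robot touching only the grip. I'll measure the lift from the stud.

Run:
```python
from h import *
k=np.array([.322,-.947]); n=np.array([.947,.322])
p=get_image("scene"); hs=cv2.cvtColor(p["pixels"],cv2.COLOR_RGB2HSV)
r=cv2.inRange(hs,(0,150,40),(8,255,255))|cv2.inRange(hs,(172,150,40),(180,255,255))
N,l,s,c=cv2.connectedComponentsWithStats(r)
L=[(tuple(c[i][::-1]),.4313) for i in range(1,N) if 20<s[i,4]<120 and 270<c[i][0]<295 and c[i][1]>270]
L+=[((301.,206.),.543),((285.8,188.8),.543)]  # front-left top corner before, after
for rc,lat in L:
    o,d=ray(p,rc); u=(lat-o[:2]@n)/(d[:2]@n); P=o+u*d; print(np.round(rc,1),"axial",(P[:2]@k).round(4),"z",P[2].round(4))
# model: rotate about rear feet (axial ~ .505+.210, z 0)
for th in (.06,.08,.1,.12,.14):
    R=lambda a,z:((.715+(a-.715)*np.cos(th)+z*np.sin(th)).round(4),((.715-a)*np.sin(th)+z*np.cos(th)).round(4))
    print(th,"stud",R(.5055,.059),"corner",R(.5405,.204),"foot(60mm)",R(.565,0)[1])
```

```text
[293.9 279.6] axial 0.5132 z 0.081
[301. 206.] axial 0.538 z 0.2095
[285.8 188.8] axial 0.559 z 0.2279
0.06 stud (np.float64(0.5094), np.float64(0.0715)) corner (np.float64(0.553), np.float64(0.2141)) foot(60mm) 0.009
0.08 stud (np.float64(0.5109), np.float64(0.0756)) corner (np.float64(0.5574), np.float64(0.2173)) foot(60mm) 0.012
0.1 stud (np.float64(0.5124), np.float64(0.0796)) corner (np.float64(0.5617), np.float64(0.2204)) foot(60mm) 0.015
0.12 stud (np.float64(0.5141), np.float64(0.0837)) corner (np.float64(0.5662), np.float64(0.2234)) foot(60mm) 0.018
0.14 stud (np.float64(0.5158), np.float64(0.0877)) corner (np.float64(0.5707), np.float64(0.2264)) foot(60mm) 0.0209
```

The stud rose about 22 mm and the case's front corner about 18 mm, so the front feet are about 15–16 mm up. The handle is held at its stop with about 25 N, so I'm handing in.

```bash
python3 -c "
from workcell import robot
print(robot.hand_in())"
```

```text
the job is handed in; nothing more can be done
None
```

The job is handed in: the jack's cup is centred under the lift pad, the kiln's front feet are about 15–16 mm up by camera estimate, and the robot is holding the handle at its lower stop with about 25 N; on the way the jack's rear bumped the black case on the table (up to about 35 N at the wrist), while the kiln was not touched by the robot and the jar and new feet did not move (spray last seen in place).

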